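Unclamp a model carrier and put it in the free curing box

TASK

Flip the toggle clamp's arm up past centre so that it stays open, then lift the freed model carrier out of the jig and lay it flat on the open bench to change your grip. Then slide it, model end first, fully home into whichever of the two curing boxes is empty, and leave it lying there with the clamp still open. Do not disturb the carrier that is already in the other box, nor the small things lying about.

Things in the scene. Friction and masses are not known exactly. Their poses are not given: they have to be found in the camera images.
- jig: Fixed aluminium jig, 222 mm long. Origin on the bench under the head seat's centre; x runs from head to clamp. Floor 10 mm high: 40 mm wide under the head (56), 70 from x = 45 mm on. Cheeks 36 mm high, 30 apart, x = 49 to 129 mm, and an end wall enclose the tongue: no room for fingers. A lip 18 mm high at x = -36 to -42 mm stops the head: the carrier comes out straight up.
- clamp_hinge (a point): Hinge axis of the toggle clamp (along the jig's y), at x = 158, z = 60 mm in the jig's frame. Behind the jig stands a furnace, up to 0.37 m high: a block whose near corner is at world x = 0.456, y = -0.12 m; its foot runs from there to (0.70, 0.01) and to (0.61, -0.41), its front panel slopes back. Keep the gripper's wide side off it.
- clamp_handle_tip (a point): Upper end of the clamp's black handle, a round bar 18 mm thick. Shut, the handle stands upright above the hinge, its tip 80 mm over it; opening swings it away from the head (to the jig's +x) and down. Open, the arm stands up to 75 mm above the hinge: pass over it.
- clamp (a joint): Angle of the clamp lever, rad. About 0: shut, arm level with its rubber foot on the tongue, handle upright. Grows as the arm rises; stop at 1.85 (arm leaning back, handle pointing away from the head and slightly down). No spring: held by its own weight (0.35 kg); below about 0.75 it falls shut, past about 1.05 it falls open. 1 to 3 N at the handle move it.
- carrier: Workpiece: loose grey plastic carrier, 0.09 to 0.15 kg, flat in the jig. Head 66 long x 56 wide x 20 mm high; tongue 95 x 26 x 20 mm. Origin: underside, head's centre; x along the tongue (head -33 to 33 mm, tongue 33 to 128), z up. A grey dental model (64 along x, 48 wide, 27 high; 47 mm over the underside) is fixed on the head. In the jig: jig's axes, underside 10 mm over the bench.
- box_a: Fixed white curing box, 92 deep x 84 wide x 59 mm high; open front (its -x side, at x = -46 mm), no floor but the bench. Origin on the bench under its centre. Inside 72 wide, 53 high, back wall's face at x = 40 mm. The roof leaves no room for fingers. Fully home, the carrier's head touches the back wall (head centre at x = 7 mm) and its tongue sticks out of the front by 75 mm.
- box_b: The other curing box, same shape and frame as box_a. One of the two boxes, left or right, already holds a carrier. The bench before the boxes, left of the jig, is free for laying the carrier down (the bench ends at world x = 0.34 and y = 0.28 m).
- other_carrier: A second carrier of the same size and frame, with a pale model, lying fully home in the occupied curing box, tongue sticking out. Leave it.
- bur_box: Small flat box with clear lid, 46x68x21 mm, lying on the bench to the right. Origin: centre of its underside. Leave it.
- wax_plate: Pink wax base plate, 49x67x11 mm, lying on the bench to the right. Origin: centre of its underside. Leave it.

How it is judged:
By the outcome, as a careful person would: the job done as asked, in the order asked, and still so for the second after the job is handed in, with the robot touching nothing.
It also fails if it takes over 70 s, if anything falls off the work surface, if the arm or the gripper's body presses on something with over 40 N, if the wrist force passes 120 N, or if a joint passes its speed limit or range.

ROBOT

A 6-joint arm with a two-finger parallel gripper is mounted at the origin on a cart in front of the work surface, level with it; the furniture and walls round the work are solid. World frame = base frame: x ahead of the robot, y to its left, z up, the work surface at z = 0. Lengths are in mm, angles in rad, forces in N, time in s.
With the tool pointing down it reaches from about 350 to 775 mm from the base axis. Payload 7.3 kg.
Tool frame: the origin (TCP) lies at the very end of the fingers, on their centre line; the grasp point (between the pads) lies 19 mm behind it; z points along the fingers, x is the direction in which the jaws open and shut, and the axes are right-handed (so a half turn about z gives the same grasp; the last joint's range is limited). The gripper opens to 92 mm and grips with 3 to 60 N. Pads are 19 mm wide; open, the fingers measure 130 mm over their backs; the gripper's body (75 mm by 190 mm) begins 47 mm behind the grasp point.
Start: joints at [-1.318, 0.342, 1.524, -0, 1.275, -0.146], TCP at [203.888, -483.813, 226.741] pointing down, gripper open.
Joint ranges: [-2.53, 2.53], [-0.77, 2.02], [0.04, 2.7], [-1, 4.14], [0.28, 2.66], [-3.11, 3.11]. Speed limits (rad/s): [2.57, 2.57, 3.14, 3.14, 3.14, 3.14].

INTERFACE

Orientations are given as [roll, pitch, yaw] about the fixed x, y, z axes, in that order (R = Rz(yaw) Ry(pitch) Rx(roll)).
In Python, from plant import bot, capture, camera_params gives the robot as it stands.
- The arm moves only by the shell command python3 -m jog 'ROWS' [OPENING]. ROWS is a JSON object of lists of equal length, an entry for each row: "xyz": the shift along the world's x, y, z as a fraction of full scale, a list of three; "angular": the turn, a rotation vector about the world's x, y, z as a fraction of full scale, a list of three. In form: {"xyz": [[x, y, z], ...], "angular": [[wx, wy, wz], ...]}. A call has 1 to 10 rows; each row shifts and turns the pose as measured when the row begins; what a row does not reach is not made up. Full scale, the value 1, is 2 cm for a shift and 6 degrees for a turn. A row lasts 1/10 s, in which the tool goes at most 50 mm and 8.59 degrees, less where a joint would pass 70% of its speed; a pose out of reach is approached as far as the arm can. A call with a number of a shift or a turn outside -1 to 1 is refused whole. A call with a gripper value outside its range is refused whole. OPENING is the closure, from -1 (fully open) to 1 (shut), set as the call begins (- or left out, the last holds). The fingers move at their own pace and stop on an object; the grip force is fixed at half the most. Time passes only in rows, so rows that do not move let the fingers close. It gives the time, the measured TCP pose, the force and the opening at its end, in the units of the state.
- bot.get_obs(): the state, without advancing time (a new reading comes with each control period).
- capture(name): name is "scene" or "top"; returns the picture (400x640x3 uint8, red, green, blue); there is no depth.
- camera_params(name): a dict with "fx", "fy", "cx", "cy" (pixels), "k1" (the pictures are not rectified: a ray, as slopes to the right and down, at radius r is drawn at 1 + k1 r^2 times it, then the intrinsics apply), "rvec" (rotation vector, rad) and "tvec" (3), from world to camera coordinates, as OpenCV has them. Camera axes: x right, y down, z forward; pixel columns grow to the right and rows downward; lengths in mm; the calibration is good to about 2 mm. A picture is of the moment at which its call begins. camera_params takes no time and is no camera call.
- bot.close_job(): hands the job in, once; it reports no verdict.
The state is a dict: "time": time; "joint_positions": joint angles; "dq": joint speeds; "tau": joint torques, N m; "tool_pos": TCP position; "tcp_rot": TCP orientation; "contact_force": force on the tool from outside, world axes, zero at the start; "moment": the same for the moment, N m; "grip_width": finger opening in mm.
Only numpy, scipy, OpenCV 4.12 (cv2) and the standard library are available. Lean on these libraries where they do the work, as an engineer would, in place of code of your own. Each camera call takes 0.05 s, during which the arm holds its last target.

## Working session

There is one attempt and no reset: what is moved stays moved. The work goes in short steps, Python scripts to look and compute and a shell command to move; the robot and the scene stay as the last step left them, time stands still between calls to the robot, and variables do not carry over. Pictures are saved under pics/ and viewed, and the job is handed in when it is done.

```bash
ls; mkdir -p pics
python3 - <<'E'
from plant import bot,capture,camera_params
import cv2
for n in("scene","top"):
    cv2.imwrite(f"pics/{n}0.png",capture(n)[:,:,::-1]); print(n,camera_params(n))
print(bot.get_obs())
E
```

```text
pics
scene {'fx': 499.5650723692635, 'fy': 499.5650723692635, 'cx': 330.984171029105, 'cy': 198.78313729168255, 'k1': 0.0034998704344953477, 'rvec': array([ 1.10917298, -2.14310799,  1.23708906]), 'tvec': array([ 262.37974565,  342.83084384, 1029.8486774 ])}
top {'fx': 498.6909504449985, 'fy': 498.6909504449985, 'cx': 323.53915936289485, 'cy': 202.98495759122335, 'k1': -0.07063058351429605, 'rvec': array([ 2.18324956, -2.12321916,  0.17056859]), 'tvec': array([ -72.1929558 ,  532.5536995 , 1384.14296167])}
{'time': 0.1, 'joint_positions': array([-1.31800230e+00,  3.42653037e-01,  1.52488624e+00, -1.64875297e-05,
        1.27541189e+00, -1.45962578e-01]), 'dq': array([-0.00038381, -0.00229425, -0.00373899,  0.00052128, -0.00096792,
       -0.00111048]), 'tau': array([ 2.27776887e-03, -4.32004702e+01, -2.44694102e+01,  7.19294348e-02,
        5.25986427e-02, -5.34406422e-05]), 'tool_pos': array([ 203.78832637, -483.45264977,  226.12677216]), 'tcp_rot': array([-3.14141066e+00,  1.34636820e-03, -1.17203479e+00]), 'contact_force': array([-0.47307601,  1.15510272, -0.5081052 ]), 'moment': array([ 0.0091754 , -0.01012508, -0.01718218]), 'grip_width': 91.65637298325609}
```

View pics/scene0.png

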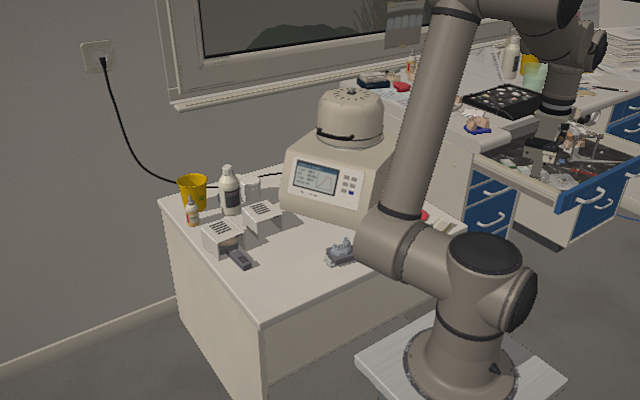

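View pics/top0.png

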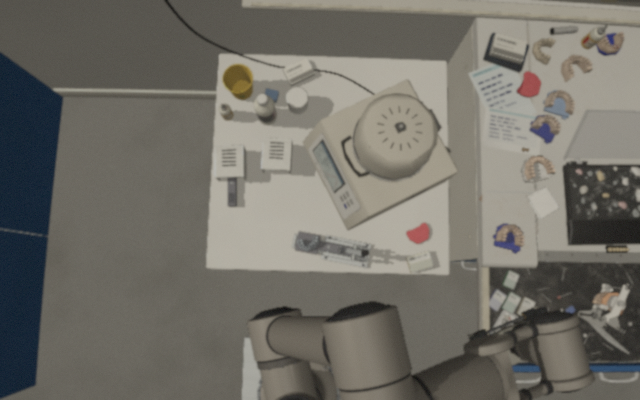

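Top view: the jig is at about (335,248), the left box at (230,160) has a tongue sticking out at (233,192), and the right box at (276,155) looks empty. Next I zoom in.

```bash
cat > h.py <<'E'
import numpy as np,cv2
from plant import bot,capture,camera_params
def cam(n):
    p=camera_params(n);K=np.array([[p['fx'],0,p['cx']],[0,p['fy'],p['cy']],[0,0,1.]])
    R=cv2.Rodrigues(p['rvec'])[0];return K,np.array([p['k1'],0,0,0.]),R,p['tvec'],p['rvec']
def ray(n,uv):
    K,d,R,t,_=cam(n);s=cv2.undistortPoints(np.array([[uv]],float),K,d)[0,0]
    return -R.T@t,R.T@np.array([s[0],s[1],1])
def onz(n,uv,z):
    c,d=ray(n,uv);return (c+d*(z-c[2])/d[2]).round(1)
def two(uvs,uvt):
    c1,d1=ray("scene",uvs);c2,d2=ray("top",uvt)
    s=np.linalg.lstsq(np.stack([d1,-d2],1),c2-c1,rcond=None)[0]
    a,b=c1+s[0]*d1,c2+s[1]*d2;return ((a+b)/2).round(1),np.linalg.norm(a-b).round(1)
def proj(n,P):
    K,d,R,t,rv=cam(n);return cv2.projectPoints(np.array(P,float).reshape(-1,3),rv,t,K,d)[0].reshape(-1,2).round(1)
def crop(n,name,x0,y0,w,h,f):
    im=capture(n)[:,:,::-1];c=im[y0:y0+h,x0:x0+w]
    cv2.imwrite(f"pics/{name}.png",cv2.resize(c,None,fx=f,fy=f,interpolation=cv2.INTER_CUBIC));return im
def st():
    o=bot.get_obs();print(round(o['time'],2),o['tool_pos'].round(1),o['tcp_rot'].round(3),o['contact_force'].round(1),round(o['grip_width'],1),o['joint_positions'].round(2))
E
python3 - <<'E'
from h import *
crop("top","t1",280,215,160,64,5)
crop("top","t2",205,130,100,90,6)
im=crop("scene","s1",180,190,200,100,4)
E
```

```text
(no output)
```

View pics/t1.png

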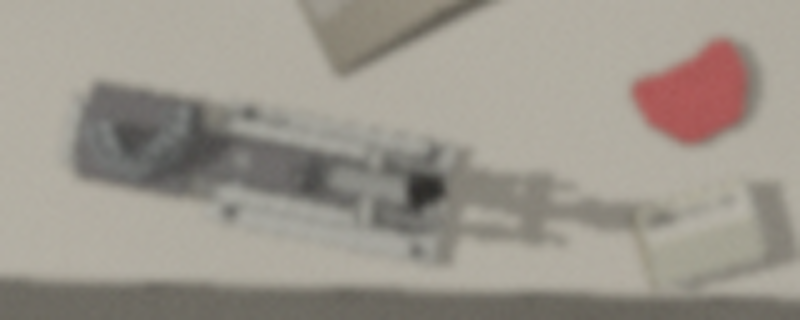

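View pics/t2.png

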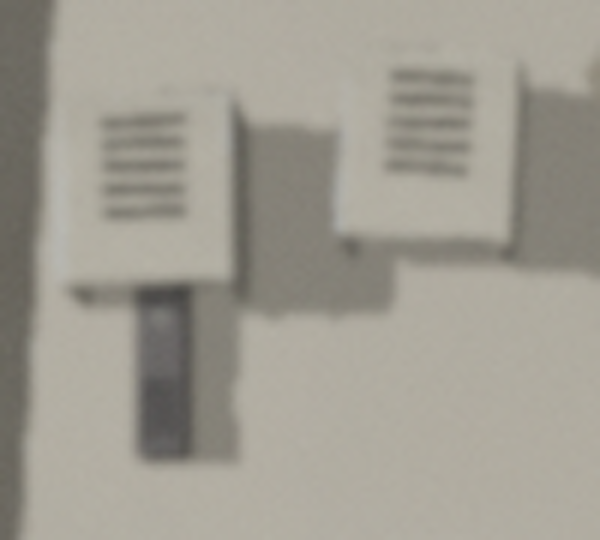

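View pics/s1.png

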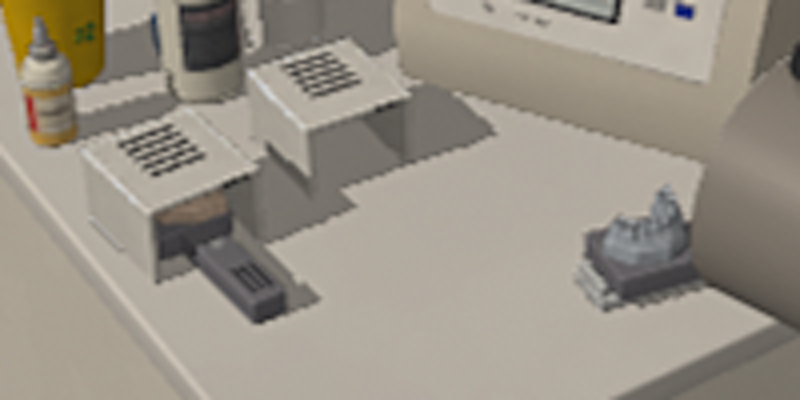

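Run:
```python
from h import *
im=capture("top")
t=lambda x,y:(280+x/5,215+y/5)
for nm,p,z in [("headTL",(95,83),30),("headBL",(78,172),30),("headBR",(188,195),30),("headTR",(205,105),30),("handle",(427,190),140),("cheekUL",(232,107),46),("cheekLL",(215,205),46),("cheekUR",(440,152),46),("cheekLR",(430,255),10),("modelctr",(140,135),50)]:
    print(nm,onz("top",t(*p),z))
b=lambda x,y:(205+x/6,130+y/6)
for nm,p in [("FL",(337,235)),("FR",(512,243)),("BL",(348,50)),("BR",(521,65))]: print("boxB",nm,onz("top",b(*p),59))
for nm,p in [("FL",(67,285)),("FR",(232,283)),("BL",(72,97)),("BR",(236,95))]: print("boxA",nm,onz("top",b(*p),59))
for nm,p in [("tFL",(137,458)),("tFR",(190,458)),("tBL",(137,290)),("tBR",(190,290))]: print("oth",nm,onz("top",b(*p),20))
s=lambda x,y:(180+x/4,190+y/4)
for nm,p in [("FL",(310,130)),("FR",(410,95)),("BL",(248,75)),("BR",(348,40))]: print("boxBs",nm,onz("scene",s(*p),59))
print("furn corner",onz("top",t(340,75),0))
print(proj("top",[[456,-120,0]]))
print("bur",onz("top",t(640,215),21),onz("top",t(655,288),21),onz("top",t(770,265),21),onz("top",t(750,185),21))
print("wax",onz("top",t(690,90),11))
```

```text
headTL [451.3  10.2  30. ]
headBL [400.5  18.2  30. ]
headBR [389.3 -44.5  30. ]
headTR [440.6 -52.7  30. ]
handle [ 390.7 -169.1  140. ]
cheekUL [438.6 -67.8  46. ]
cheekLL [383.4 -59.7  46. ]
cheekUR [ 416.5 -185.4   46. ]
cheekLR [ 359.5 -184.3   10. ]
modelctr [421.2 -16.6  50. ]
boxB FL [623.3 122.5  59. ]
boxB FR [621.8  39.6  59. ]
boxB BL [713.6 121.5  59. ]
boxB BR [708.7  38.6  59. ]
boxA FL [595.5 249.   59. ]
boxA FR [598.7 171.   59. ]
boxA BL [686.8 252.1  59. ]
boxA BR [690.  173.8  59. ]
oth tFL [519.3 218.4  20. ]
oth tFR [520.  192.9  20. ]
oth tBL [601.5 222.9  20. ]
oth tBR [602.2 197.2  20. ]
boxBs FL [615.9 124.5  59. ]
boxBs FR [616.1  45.1  59. ]
boxBs BL [702.  126.5  59. ]
boxBs BR [704.9  43.8  59. ]
furn corner [ 462.6 -131.2    0. ]
[[344.1 232.1]]
bur [ 385.  -303.3   21. ] [ 343.8 -312.1   21. ] [ 358.3 -378.4   21. ] [ 403.7 -366.8   21. ]
wax [ 458.4 -334.1   11. ]
```

Picture check: the right box (centre near (665,82), front at x≈620) is empty, so it is the target. The left box has the tongue out to x≈519. The jig runs from the head at about (420,-17) with yaw ≈ -1.755, and the handle tip is near (391,-169). I'll check by triangulating across the two views and overlaying the points.

Run:
```python
from h import *
b=lambda x,y:(205+x/6,130+y/6); s=lambda x,y:(180+x/4,190+y/4)
for nm,p,q in [("FL",(310,130),(337,235)),("FR",(410,95),(512,243)),("BL",(248,75),(348,50)),("BR",(348,40),(521,65))]: print(nm,two(s(*p),b(*q)))
def J(c,yaw,P):
    P=np.array(P,float);cs,sn=np.cos(yaw),np.sin(yaw);R=np.array([[cs,-sn,0],[sn,cs,0],[0,0,1]]);return P@R.T+np.array([c[0],c[1],0])
jig=J((420.4,-17.2),-1.755,[[-33,-28,30],[-33,28,30],[33,28,30],[33,-28,30],[158,0,140],[49,-15,36],[49,15,36],[129,15,36],[129,-15,36],[45,-35,10],[45,35,10],[180,-35,10],[180,35,10]])
box=J((665,82.5),-0.007,[[x,y,z] for x in(-46,46) for y in(-42,42) for z in(0,59)])
for n,r in (("top",[(280,215,160,64,5),(205,130,100,90,6)]),("scene",[(180,190,200,100,4)])):
    im=capture(n)[:,:,::-1]
    for k,(x0,y0,w,h,f) in enumerate(r):
        c=cv2.resize(im[y0:y0+h,x0:x0+w],None,fx=f,fy=f,interpolation=cv2.INTER_CUBIC)
        for p in proj(n,np.vstack([jig,box])): cv2.circle(c,(int((p[0]-x0+.5)*f),int((p[1]-y0+.5)*f)),3,(0,0,255),-1)
        cv2.imwrite(f"pics/ov_{n}{k}.png",c)
```

```text
FL (array([623.5, 122. ,  54.2]), np.float64(2.6))
FR (array([623.3,  40.3,  53.4]), np.float64(0.9))
BL (array([715.2, 121.5,  50.7]), np.float64(2.3))
BR (array([710.5,  39.6,  54.6]), np.float64(2.0))
```

View pics/ov_top0.png

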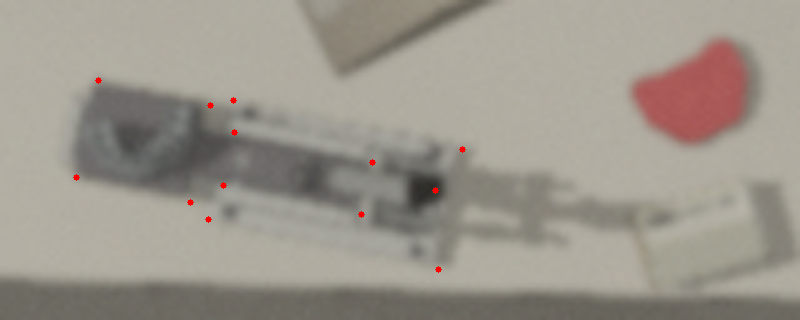

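View pics/ov_top1.png

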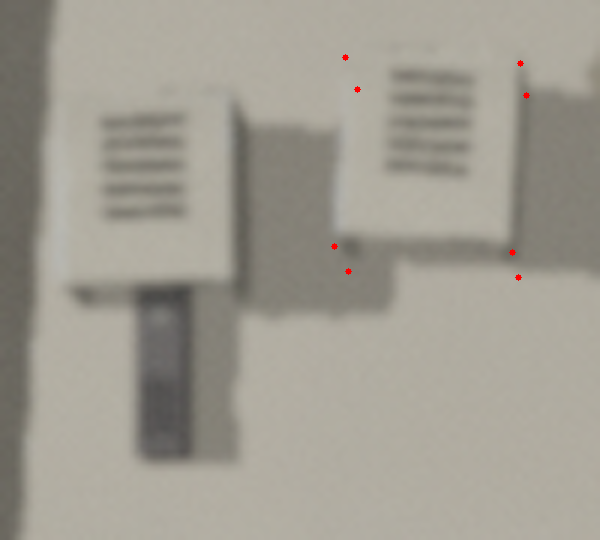

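View pics/ov_scene0.png

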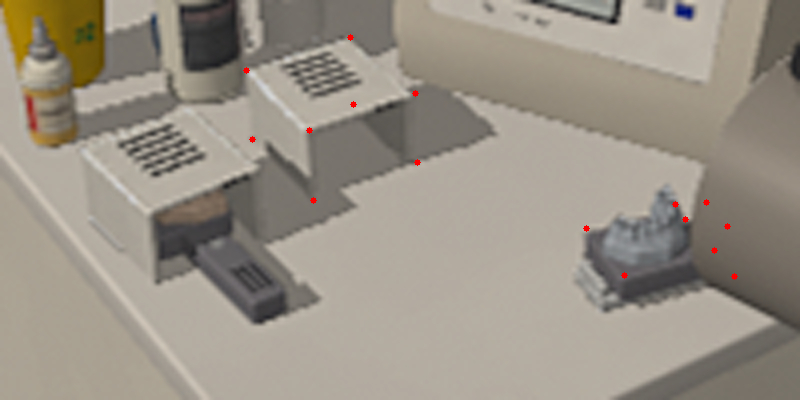

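The overlay agrees to a few mm, and the empty box is clear inside. Next: approach the handle from the head side with the fingers shut and the jaw axis along the jig's x, so the wide side stays off the furnace.

```bash
python3 -m jog '{"xyz":[[0.5,0.95,0],[0.5,0.95,0],[0.5,0.95,0],[0.5,0.95,0],[0.5,0.95,0],[0.5,0.95,0],[0.5,0.95,0],[0.5,0.95,0],[0.5,0.95,0],[0.5,0.95,0]],"angular":[[0,0,-0.8],[0,0,-0.8],[0,0,-0.8],[0,0,-0.8],[0,0,-0.8],[0,0,-0.8],[0,0,-0.5],[0,0,0],[0,0,0],[0,0,0]]}' 1; python3 -c "
from h import *
st()"
```

```text
time: 1.4
tool_pos: [305.5, -288.6, 226.5]
tcp_rot: [-3.141, -0.001, -1.756]
contact_force: [0.2, -0.8, 0.3]
grip_width: 16.1
1.4 [ 305.5 -288.6  226.5] [-3.141e+00 -1.000e-03 -1.756e+00] [ 0.2 -0.8  0.3] 16.1 [-0.94  0.15  1.79 -0.    1.2   0.82]
```

```bash
python3 -m jog '{"xyz":[[0.55,0.96,0],[0.55,0.96,0],[0.55,0.96,0],[0.55,0.96,0],[0.55,0.96,0],[0.55,0.96,0],[0.55,0.96,0],[0.55,0.96,0],[0,0,0],[0,0,0]],"angular":[[0,0,0],[0,0,0],[0,0,0],[0,0,0],[0,0,0],[0,0,0],[0,0,0],[0,0,0],[0,0,0],[0,0,0]]}'; python3 -c "
from h import *
st()
crop('top','t3',280,195,160,84,5)
crop('scene','s3',280,150,160,130,4)"
```

```text
time: 2.4
tool_pos: [397.0, -126.6, 227.7]
tcp_rot: [-3.138, -0.002, -1.752]
contact_force: [-0.0, -0.7, -0.2]
grip_width: 1.1
2.4 [ 397.  -126.6  227.7] [-3.138e+00 -2.000e-03 -1.752e+00] [-0.  -0.7 -0.2] 1.1 [-0.49  0.14  1.8  -0.    1.2   1.26]
```

View pics/t3.png

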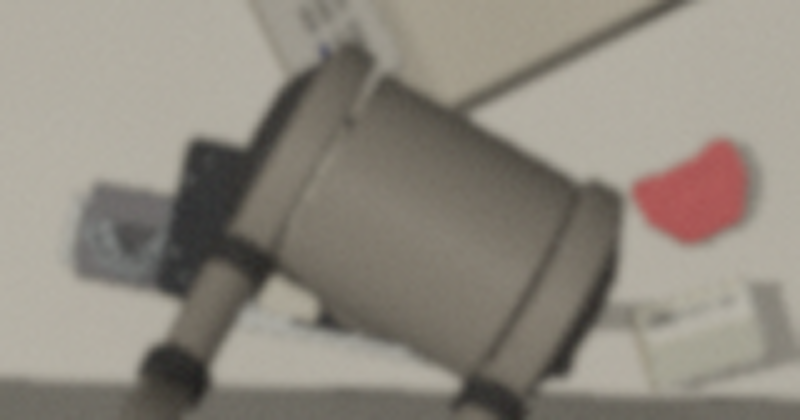

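View pics/s3.png

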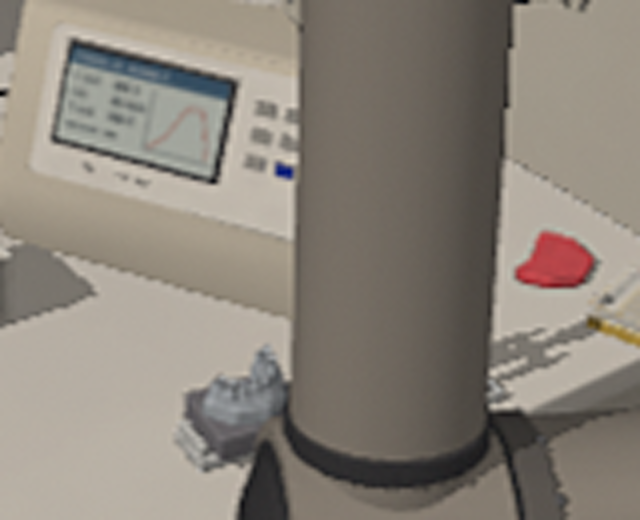

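```bash
python3 -c "
from h import *
for p in [(350,45),(385,70),(540,150),(610,200),(200,140)]:
  for z in (240,300,400): print(p,z,onz('top',(280+p[0]/5,195+p[1]/5),z))
"
```

```text
(350, 45) 240 [ 504.6 -119.6  240. ]
(350, 45) 300 [ 495.9 -115.7  300. ]
(350, 45) 400 [ 481.5 -109.   400. ]
(385, 70) 240 [ 492.7 -137.   240. ]
(385, 70) 300 [ 484.7 -132.2  300. ]
(385, 70) 400 [ 471.2 -124.1  400. ]
(540, 150) 240 [ 455.6 -213.4  240. ]
(540, 150) 300 [ 449.3 -204.8  300. ]
(540, 150) 400 [ 438.9 -190.4  400. ]
(610, 200) 240 [ 432.  -247.9  240. ]
(610, 200) 300 [ 427.  -237.5  300. ]
(610, 200) 400 [ 418.5 -220.3  400. ]
(200, 140) 240 [455.8 -47.5 240. ]
(200, 140) 300 [449.6 -47.1 300. ]
(200, 140) 400 [439.2 -46.5 400. ]
```

```bash
python3 -c "
import cv2
a=cv2.imread('pics/top0.png')[75:235,290:470];b=cv2.imread('pics/scene0.png')[75:225,260:460]
cv2.imwrite('pics/f1.png',cv2.resize(a,None,fx=3.5,fy=3.5));cv2.imwrite('pics/f2.png',cv2.resize(b,None,fx=4,fy=4))"
```

```text
(no output)
```

View pics/f1.png

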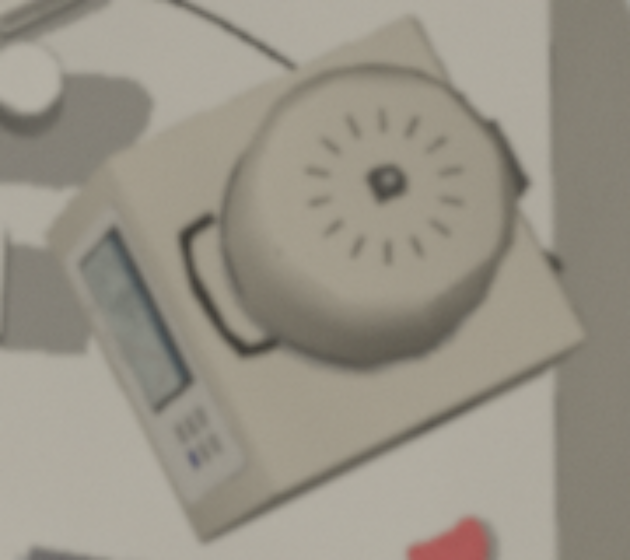

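View pics/f2.png

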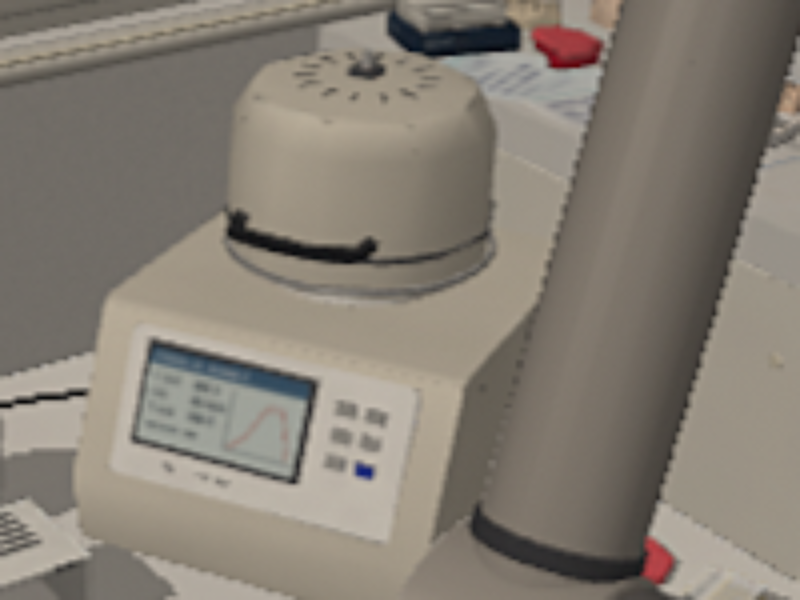

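```bash
python3 -c "
from h import *
print(two((260+465/4,75+380/4),(290+275/3.5,75+490/3.5)))
print(two((260+108/4,75+300/4),(290+110/3.5,75+165/3.5)))
"
```

```text
(array([ 483.5, -171.6,  193. ]), np.float64(3.0))
(array([727.1, -43. , 188.5]), np.float64(3.0))
```

The furnace block is about 190 mm high here with its upper edge set back, so the wrist stays above it. Descend beside the handle.

```bash
python3 -m jog '{"xyz":[[0,0,-0.8],[0,0,-0.8],[0,0,-0.8],[0,0,-0.8],[0,0,-0.8],[0,0,-0.8],[0,0,-0.6],[0,0,-0.2],[0,0,0]],"angular":[[0,0,0],[0,0,0],[0,0,0],[0,0,0],[0,0,0],[0,0,0],[0,0,0],[0,0,0],[0,0,0]]}'; python3 -c "
from h import *
st()"
```

```text
time: 3.4
tool_pos: [394.2, -135.2, 112.8]
tcp_rot: [-3.135, -0.005, -1.766]
contact_force: [1.0, -1.1, 0.4]
grip_width: 0.4
3.4 [ 394.2 -135.2  112.8] [-3.135 -0.005 -1.766] [ 1.  -1.1  0.4] 0.4 [-0.51  0.29  1.97 -0.    0.87  1.26]
```

```bash
python3 -m jog '{"xyz":[[-0.09,-0.5,-0.1],[-0.09,-0.5,-0.1],[-0.09,-0.5,-0.15],[-0.09,-0.5,-0.2],[-0.09,-0.5,-0.2]],"angular":[[0,0,0],[0,0,0],[0,0,0],[0,0,0],[0,0,0]]}'; python3 -c "
from h import *
st()"
```

```text
time: 3.9
tool_pos: [385.4, -190.0, 99.1]
tcp_rot: [-3.131, -0.006, -1.766]
contact_force: [0.7, 1.5, 0.1]
grip_width: 0.3
3.9 [ 385.4 -190.    99.1] [-3.131 -0.006 -1.766] [0.7 1.5 0.1] 0.3 [-0.64  0.33  1.96 -0.    0.84  1.13]
```

```bash
python3 -m jog '{"xyz":[[-0.09,-0.5,-0.3],[-0.09,-0.5,-0.3],[-0.09,-0.5,-0.1],[-0.09,-0.5,0],[-0.09,-0.5,0],[0,0,0],[0,0,0]],"angular":[[0,0,0],[0,0,0],[0,0,0],[0,0,0],[0,0,0],[0,0,0],[0,0,0]]}'; python3 -c "
from h import *
st()
crop('top','t4',280,195,160,84,5)
crop('scene','s4',280,150,200,130,4)"
```

```text
time: 4.6
tool_pos: [374.9, -247.0, 82.9]
tcp_rot: [-3.132, -0.007, -1.768]
contact_force: [-0.6, 0.5, -0.2]
grip_width: 0.3
4.6 [ 374.9 -247.    82.9] [-3.132 -0.007 -1.768] [-0.6  0.5 -0.2] 0.3 [-0.75  0.39  1.93 -0.    0.82  1.02]
```

View pics/t4.png

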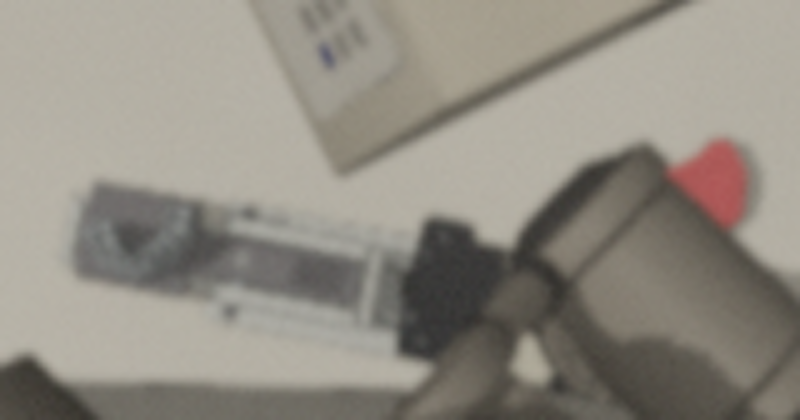

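View pics/s4.png

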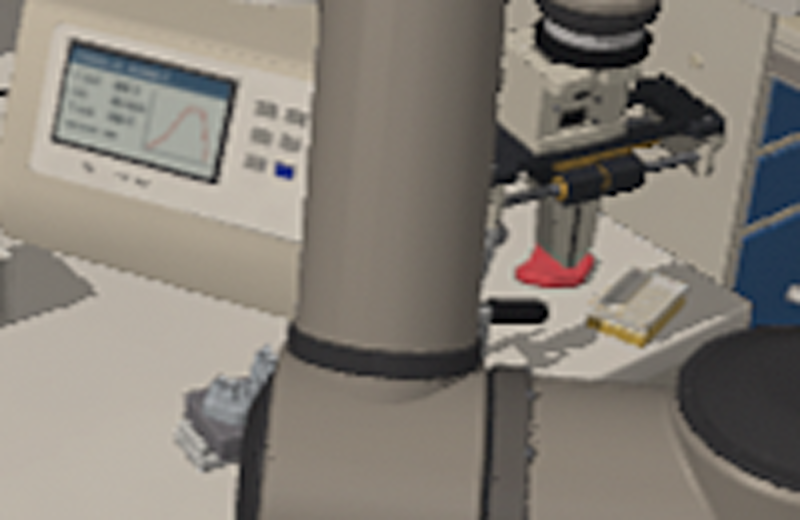

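The clamp is open: the handle lies level at scene crop (520,310), the tongue is uncovered and the force is about 0. Raise, pass over it, then turn the jaws across the head.

```bash
python3 -m jog '{"xyz":[[0,-0.1,1],[0,0,1],[0,0,1],[0,0,1],[0,0,1],[0,0,1],[0,0,1],[0,0,0.2]],"angular":[[0,0,0],[0,0,0],[0,0,0],[0,0,0],[0,0,0],[0,0,0],[0,0,0],[0,0,0]]}' -1;  python3 -m jog '{"xyz":[[0.2,1,0],[0.2,1,0],[0.2,1,0],[0.2,1,0],[0.2,1,0],[0.2,1,0],[0.2,1,0],[0.2,1,0],[0.2,1,0],[0.2,0.9,0]],"angular":[[0,0,0],[0,0,0],[0,0,0],[0,0,0.5],[0,0,1],[0,0,1],[0,0,1],[0,0,1],[0,0,1],[0,0,1]]}'; python3 -c "
from h import *
st()"
```

```text
time: 5.5
tool_pos: [374.3, -243.3, 232.3]
tcp_rot: [-3.134, -0.005, -1.762]
contact_force: [-1.2, 0.2, -0.6]
grip_width: 59.8
time: 6.5
tool_pos: [411.7, -35.1, 225.6]
tcp_rot: [-3.14, -0.0, -1.054]
contact_force: [0.0, 0.2, -0.6]
grip_width: 91.8
6.5 [411.7 -35.1 225.6] [-3.14  -0.    -1.054] [ 0.   0.2 -0.6] 91.8 [-0.27  0.14  1.81  0.    1.2   0.78]
```

```bash
python3 -m jog '{"xyz":[[0.1,0,0],[0.1,0,0],[0.1,0,0],[0,0,0],[0,0,0],[0,0,0],[0,0,0],[0,0,0],[0,0,0],[0,0,0]],"angular":[[0,0,1],[0,0,1],[0,0,1],[0,0,1],[0,0,1],[0,0,1],[0,0,1],[0,0,1],[0,0,0.2],[0,0,0]]}'; python3 -c "
from h import *
st()
crop('top','t5',280,195,160,84,5)
crop('scene','s5',280,150,200,130,4)"
```

```text
time: 7.5
tool_pos: [412.9, -28.0, 217.2]
tcp_rot: [3.141, 0.013, -0.149]
contact_force: [0.1, -0.4, -0.3]
grip_width: 92.2
7.5 [412.9 -28.  217.2] [ 3.141  0.013 -0.149] [ 0.1 -0.4 -0.3] 92.2 [-0.25  0.15  1.81 -0.    1.19 -0.1 ]
```

View pics/t5.png

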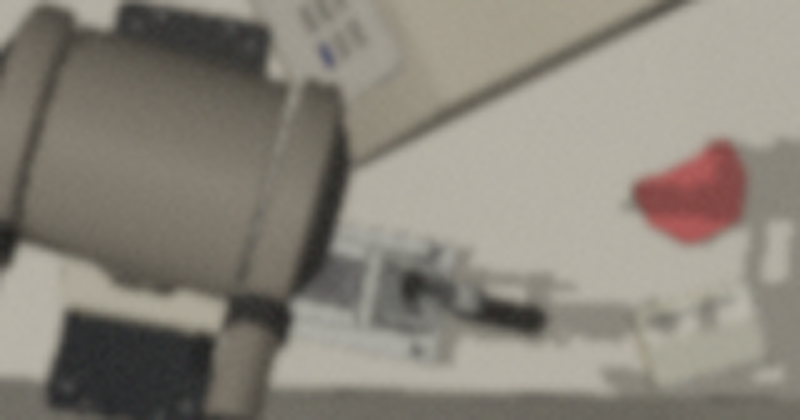

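View pics/s5.png

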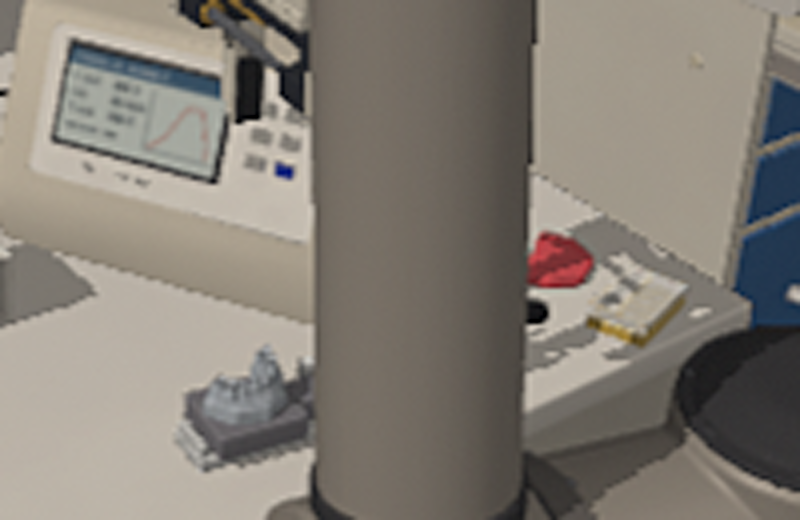

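```bash
python3 -m jog '{"xyz":[[0.2,-0.15,-0.2],[0,0,-1],[0,0,-1],[0,0,-1],[0,0,-1],[0,0,-1],[0,0,-0.5],[0,0,0]],"angular":[[0,-0.1,-0.33],[0,0,0],[0,0,0],[0,0,0],[0,0,0],[0,0,0],[0,0,0],[0,0,0]]}'; python3 -c "
from h import *
st()
crop('scene','s6',260,130,180,130,4)"
```

```text
time: 8.4
tool_pos: [419.0, -32.7, 98.3]
tcp_rot: [-3.14, -0.005, -0.208]
contact_force: [0.3, 0.1, -0.0]
grip_width: 92.1
8.4 [419.  -32.7  98.3] [-3.14  -0.005 -0.208] [ 0.3  0.1 -0. ] 92.1 [-0.26  0.32  1.98  0.    0.84 -0.06]
```

View pics/s6.png

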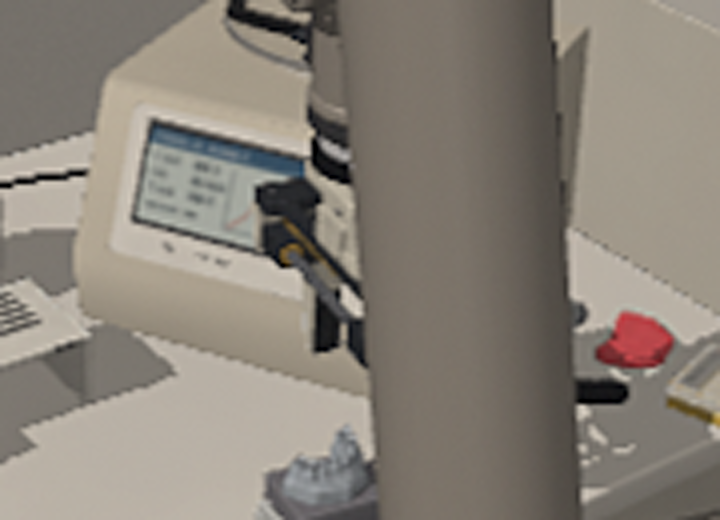

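```bash
python3 -m jog '{"xyz":[[0,0,-0.8],[0,0,-0.8],[0,0,-0.8],[0,0,-0.8],[0,0,-0.5],[0,0,-0.2],[0,0,0]],"angular":[[0,0,0.2],[0,0,0],[0,0,0],[0,0,0],[0,0,0],[0,0,0],[0,0,0]]}'; python3 -c "
from h import *
st()"
```

```text
time: 9.15
tool_pos: [424.6, -34.6, 22.9]
tcp_rot: [-3.141, -0.019, -0.194]
contact_force: [-0.1, -0.4, 0.0]
grip_width: 91.4
9.15 [424.6 -34.6  22.9] [-3.141 -0.019 -0.194] [-0.1 -0.4  0. ] 91.4 [-0.26  0.47  2.05  0.    0.61 -0.07]
```

```bash
python3 -m jog '{"xyz":[[-0.2,0.1,-0.2],[-0.1,0,-0.2],[0,0,-0.1],[0,0,0]],"angular":[[0,0.2,0.1],[0,0,0],[0,0,0],[0,0,0]]}'; python3 -c "
from h import *
st()"
```

```text
time: 9.55
tool_pos: [419.4, -32.7, 13.7]
tcp_rot: [3.138, -0.0, -0.183]
contact_force: [0.2, -0.4, 0.3]
grip_width: 91.9
9.55 [419.4 -32.7  13.7] [ 3.138 -0.    -0.183] [ 0.2 -0.4  0.3] 91.9 [-0.26  0.49  2.05 -0.01  0.6  -0.07]
```

```bash
python3 -m jog '{"xyz":[[0,0,-0.05],[0,0,0],[0,0,0],[0,0,0],[0,0,0],[0,0,0]],"angular":[[0,0,0],[0,0,0],[0,0,0],[0,0,0],[0,0,0],[0,0,0]]}' 1; python3 -c "
from h import *
st()"
```

```text
time: 10.15
tool_pos: [419.5, -32.8, 13.0]
tcp_rot: [3.138, -0.001, -0.183]
contact_force: [-0.2, 1.1, 0.1]
grip_width: 55.5
10.15 [419.5 -32.8  13. ] [ 3.138e+00 -1.000e-03 -1.830e-01] [-0.2  1.1  0.1] 55.5 [-0.26  0.49  2.05 -0.01  0.6  -0.07]
```

Gripped at 55.5 mm (the head is 56). Lift straight up.

```bash
python3 -m jog '{"xyz":[[0,0,0.2],[0,0,0.3],[0,0,0.4],[0,0,0.5],[0,0,0.5],[0,0,0.5],[0,0,0.6],[0,0,0.6],[0,0,0.4],[0,0,0]],"angular":[[0,0,0],[0,0,0],[0,0,0],[0,0,0],[0,0,0],[0,0,0],[0,0,0],[0,0,0],[0,0,0],[0,0,0]]}' ; python3 -c "
from h import *
st()
crop('top','t7',240,175,180,104,4)
crop('scene','s7',260,130,180,130,4)"
```

```text
time: 11.15
tool_pos: [419.5, -32.8, 100.8]
tcp_rot: [3.138, -0.004, -0.183]
contact_force: [-0.2, 0.3, -1.3]
grip_width: 55.9
11.15 [419.5 -32.8 100.8] [ 3.138 -0.004 -0.183] [-0.2  0.3 -1.3] 55.9 [-0.26  0.32  1.97 -0.01  0.85 -0.07]
```

View pics/t7.png

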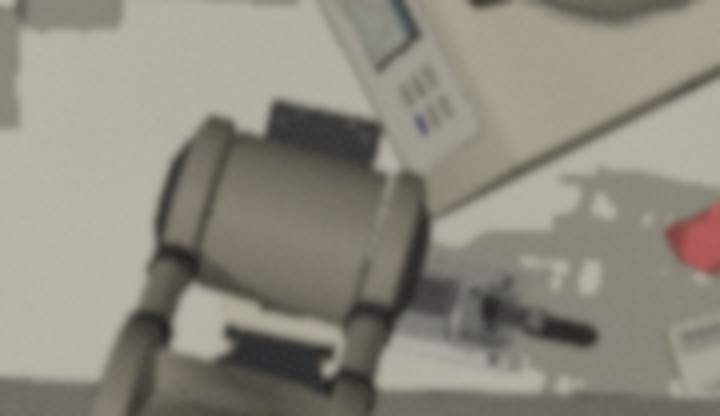

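View pics/s7.png

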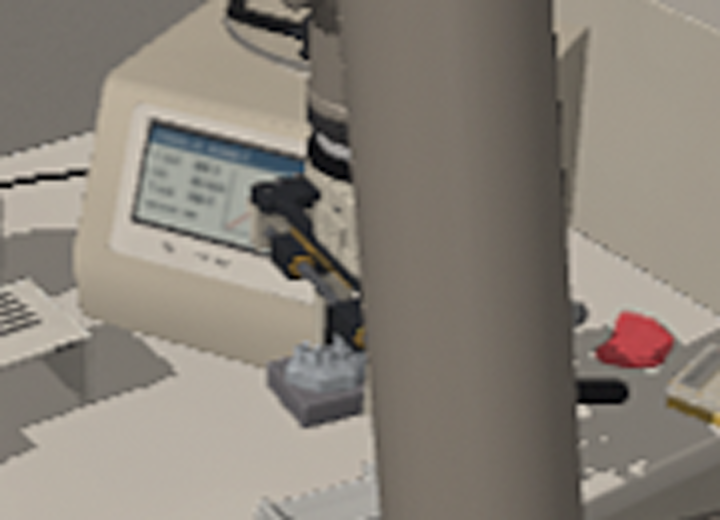

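The carrier is lifted clear (about 1.3 N) and the clamp is still open. Move over the open bench and turn so that the tongue points at the robot.

```bash
python3 -m jog '{"xyz":[[0.2,0.3,0.2],[0.4,0.6,0],[0.5,0.6,0],[0.5,0.6,0],[0.5,0.6,0],[0.5,0.6,0],[0.5,0.6,0],[0.5,0.6,0],[0.5,0.6,0],[0.3,0.3,0]],"angular":[[0,0,0],[0,0,-0.4],[0,0,-0.8],[0,0,-0.8],[0,0,-0.8],[0,0,-0.8],[0,0,-0.8],[0,0,-0.8],[0,0,-0.8],[0,0,-0.8]]}' ; python3 -m jog '{"xyz":[[0,0,0],[0,0,0],[0,0,0],[0,0,0],[0,0,0],[0,0,0],[0,0,0],[0,0,0]],"angular":[[0,0,-0.8],[0,0,-0.8],[0,0,-0.8],[0,0,-0.8],[0,0,-0.8],[0,0,-0.8],[0,0,-0.5],[0,0,0]]}' ; python3 -c "
from h import *
st()"
```

```text
time: 12.25
tool_pos: [508.0, 83.5, 99.7]
tcp_rot: [3.134, 0.009, -0.925]
contact_force: [1.2, -0.5, -1.4]
grip_width: 55.2
time: 13.05
tool_pos: [507.2, 89.1, 94.9]
tcp_rot: [3.124, 0.012, -1.503]
contact_force: [-0.2, -0.0, -1.5]
grip_width: 55.6
13.05 [507.2  89.1  94.9] [ 3.124  0.012 -1.503] [-0.2 -0.  -1.5] 55.6 [0.02 0.48 1.71 0.01 0.97 1.51]
```

```bash
cat >> h.py <<'E'
from scipy.spatial.transform import Rotation as Ro
def need(xyz,yaw):
    o=bot.get_obs();R=Ro.from_euler('xyz',o['tcp_rot']);T=Ro.from_euler('xyz',[np.pi,0,yaw])
    print("shift/20",((np.array(xyz)-o['tool_pos'])/20).round(2),"turn/6deg",(np.degrees((T*R.inv()).as_rotvec())/6).round(2))
E
python3 -c "
from h import *
need([512,82,60],-1.578)"
```

```text
shift/20 [ 0.24 -0.36 -1.75] turn/6deg [-0.11 -0.17 -0.72]
```

```bash
python3 -m jog '{"xyz":[[0.12,-0.2,-0.2],[0.12,-0.16,-0.5],[0,0,-0.6],[0,0,-0.4],[0,0,0]],"angular":[[-0.06,-0.1,-0.4],[-0.05,-0.07,-0.32],[0,0,0],[0,0,0],[0,0,0]]}' ; python3 -c "
from h import *
st();need([512,82,10],-1.578)
crop('top','t8',190,130,150,140,4)
crop('scene','s8',180,170,180,130,4)"
```

```text
time: 13.55
tool_pos: [511.5, 83.4, 57.8]
tcp_rot: [3.139, 0.0, -1.572]
contact_force: [-0.1, -1.1, -0.6]
grip_width: 55.8
13.55 [511.5  83.4  57.8] [ 3.139  0.    -1.572] [-0.1 -1.1 -0.6] 55.8 [0.01 0.53 1.75 0.   0.86 1.59]
shift/20 [ 0.02 -0.07 -2.39] turn/6deg [-0.   -0.03 -0.06]
```

View pics/t8.png

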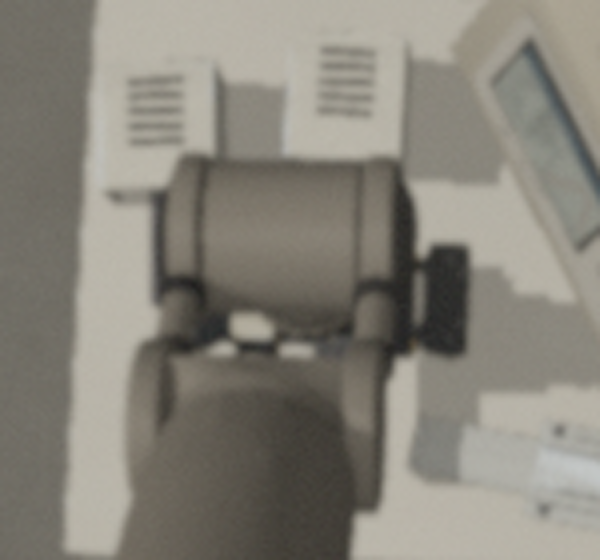

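View pics/s8.png

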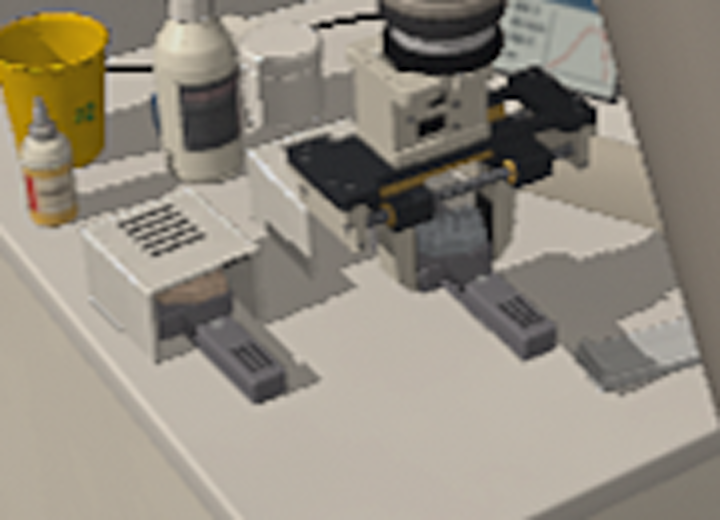

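```bash
python3 -m jog '{"xyz":[[0,-0.05,-0.5],[0,0,-0.7],[0,0,-0.6],[0,0,-0.4],[0,0,-0.2],[0,0,0]],"angular":[[0,0,-0.06],[0,0,0],[0,0,0],[0,0,0],[0,0,0],[0,0,0]]}' ; python3 -c "
from h import *
st();need([512,82,3],-1.578)"
```

```text
time: 14.25
tool_pos: [513.2, 82.3, 8.6]
tcp_rot: [-3.14, 0.0, -1.579]
contact_force: [-1.0, -0.1, -1.1]
grip_width: 55.8
14.25 [513.2  82.3   8.6] [-3.14   0.    -1.579] [-1.  -0.1 -1.1] 55.8 [0.01 0.61 1.79 0.   0.74 1.59]
shift/20 [-0.06 -0.01 -0.28] turn/6deg [-0.    0.02  0.01]
```

```bash
python3 -m jog '{"xyz":[[0,0,-0.15],[0,0,-0.1],[0,0,0]],"angular":[[0,0,0],[0,0,0],[0,0,0]]}' ; python3 -c "
from h import *
st()"
```

```text
time: 14.55
tool_pos: [513.8, 82.3, 3.8]
tcp_rot: [-3.138, 0.0, -1.579]
contact_force: [-1.5, -0.4, -1.3]
grip_width: 55.7
14.55 [513.8  82.3   3.8] [-3.138  0.    -1.579] [-1.5 -0.4 -1.3] 55.7 [0.01 0.62 1.79 0.   0.73 1.59]
```

```bash
python3 -m jog '{"xyz":[[0,0,-0.06],[0,0,0]],"angular":[[0,0,0],[0,0,0]]}' ; python3 -c "
from h import *
st()"
```

```text
time: 14.75
tool_pos: [514.1, 82.3, 3.2]
tcp_rot: [-3.138, 0.0, -1.579]
contact_force: [-1.7, -0.4, -1.0]
grip_width: 55.7
14.75 [514.1  82.3   3.2] [-3.138  0.    -1.579] [-1.7 -0.4 -1. ] 55.7 [0.01 0.62 1.79 0.   0.73 1.59]
```

```bash
python3 -m jog '{"xyz":[[0,0,-0.06],[0,0,0]],"angular":[[0,0,0],[0,0,0]]}' ; python3 -m jog '{"xyz":[[0,0,0],[0,0,0],[0,0,0],[0,0,0],[0,0,0],[0,0,0]],"angular":[[0,0,0],[0,0,0],[0,0,0],[0,0,0],[0,0,0],[0,0,0]]}' -1; python3 -c "
from h import *
st()"
```

```text
time: 14.95
tool_pos: [514.1, 82.3, 3.3]
tcp_rot: [-3.137, 0.0, -1.579]
contact_force: [-0.5, -0.6, -0.1]
grip_width: 55.7
time: 15.55
tool_pos: [514.9, 82.4, 3.4]
tcp_rot: [-3.135, 0.0, -1.579]
contact_force: [-0.2, -0.5, -0.3]
grip_width: 91.5
15.55 [514.9  82.4   3.4] [-3.135  0.    -1.579] [-0.2 -0.5 -0.3] 91.5 [0.01 0.62 1.79 0.   0.73 1.59]
```

```bash
python3 -m jog '{"xyz":[[0,0,0.3],[0,0,0.8],[0,0,1],[0,0,1],[0,0,0.4],[0,0,0],[-0.8,0,0],[-0.8,0,0],[-0.8,0,0],[-0.8,0,0]],"angular":[[0,0,0],[0,0,0],[0,0,0],[0,0,0],[0,0,0],[0,0,0],[0,0,0],[0,0,0],[0,0,0],[0,0,0]]}' ; python3 -m jog '{"xyz":[[-0.8,0,0],[-0.5,0,0],[0,0,0]],"angular":[[0,0,0],[0,0,0],[0,0,0]]}';python3 -c "
from h import *
st()
crop('top','t9',190,130,150,140,4)
crop('scene','s9',180,170,180,130,4)"
```

```text
time: 16.55
tool_pos: [449.0, 82.1, 74.5]
tcp_rot: [-3.137, 0.0, -1.579]
contact_force: [0.8, 0.8, 0.7]
grip_width: 91.5
time: 16.85
tool_pos: [418.7, 82.1, 72.5]
tcp_rot: [3.141, 0.0, -1.579]
contact_force: [0.2, 0.8, 0.7]
grip_width: 91.9
16.85 [418.7  82.1  72.5] [ 3.141  0.    -1.579] [0.2 0.8 0.7] 91.9 [0.01 0.38 1.99 0.   0.78 1.59]
```

View pics/t9.png

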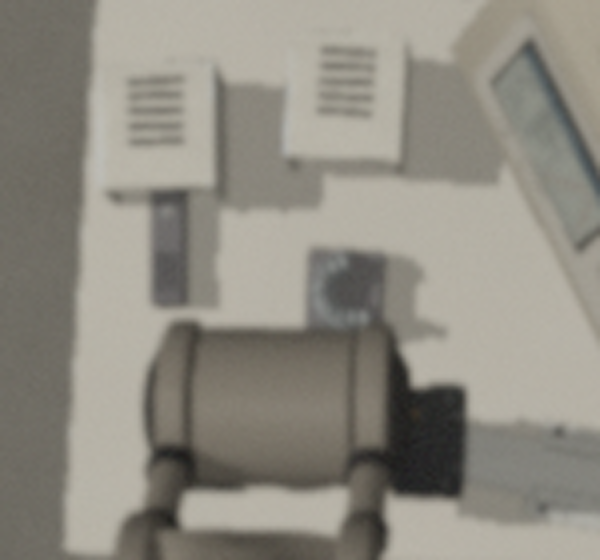

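View pics/s9.png

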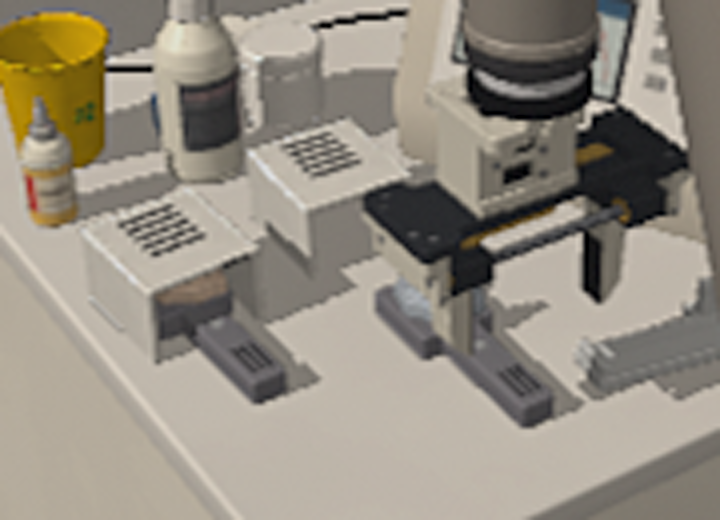

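```bash
python3 -c "
from h import *
b=lambda x,y:(190+x/4,130+y/4)
for nm,p,z in [('headBL',(309,249),20),('headBR',(385,253),20),('headL',(307,325),20),('bFL',(283,157),59),('bFR',(403,163),59),('bBL',(292,33),59),('bBR',(410,40),59)]: print(nm,onz('top',b(*p),z))
s=lambda x,y:(180+x/4,170+y/4)
for nm,p in [('tEndL',(525,413)),('tEndR',(553,400)),('headBackL',(377,290)),('headFrontL',(430,345)),('tL',(440,335))]: print(nm,onz('scene',s(*p),20))
"
```

```text
headBL [563.8 106.4  20. ]
headBR [562.4  51.2  20. ]
headL [508.3 105.4  20. ]
bFL [623.  123.7  59. ]
bFR [621.1  38.4  59. ]
bBL [713.9 121.5  59. ]
bBR [711.2  36.7  59. ]
tEndL [394.9  97.9  20. ]
tEndR [395.6  76.3  20. ]
headBackL [558.1 107.5  20. ]
headFrontL [486.5 110.1  20. ]
tL [492.  99.  20.]
```

Carrier lies flat. Relative to the box, in both views it is centred within about 3 mm and has ~145 mm to go. The jig's end at y≈28 is close to the right finger, so I'll narrow the jaws to ~50 mm before going down over the tongue.

```bash
python3 -m jog '{"xyz":[[0,0,0],[0,0,0],[0,0,0],[0,0,0],[0,0,0]],"angular":[[0,0,0],[0,0,0],[0,0,0],[0,0,0],[0,0,0]]}' -0.1 ; python3 -c "
from h import *
st();need([417,82.3,30],-1.579)"
```

```text
time: 17.45
tool_pos: [423.2, 81.9, 72.7]
tcp_rot: [-3.137, 0.0, -1.58]
contact_force: [-0.2, -0.5, 0.5]
grip_width: 56.2
17.45 [423.2  81.9  72.7] [-3.137  0.    -1.58 ] [-0.2 -0.5  0.5] 56.2 [0.01 0.38 1.98 0.   0.78 1.59]
shift/20 [-0.31  0.02 -2.14] turn/6deg [-0.    0.04  0.01]
```

```bash
python3 -m jog '{"xyz":[[-0.15,0,-0.5],[-0.15,0,-0.7],[0,0,-0.7],[0,0,-0.6],[0,0,-0.4],[0,0,0]],"angular":[[0,0,0],[0,0,0],[0,0,0],[0,0,0],[0,0,0],[0,0,0]]}' ; python3 -c "
from h import *
st();need([417,82.3,3.5],-1.579)"
```

```text
time: 18.05
tool_pos: [418.3, 81.9, 13.4]
tcp_rot: [-3.134, 0.0, -1.58]
contact_force: [-0.1, -0.2, -0.1]
grip_width: 50.7
18.05 [418.3  81.9  13.4] [-3.134  0.    -1.58 ] [-0.1 -0.2 -0.1] 50.7 [0.01 0.49 2.04 0.   0.6  1.59]
shift/20 [-0.07  0.02 -0.5 ] turn/6deg [-0.    0.07  0.01]
```

```bash
python3 -m jog '{"xyz":[[0,0,-0.3],[0,0,-0.15],[0,0,0]],"angular":[[0,0.07,0],[0,0,0],[0,0,0]]}' ; python3 -m jog '{"xyz":[[0,0,0],[0,0,0],[0,0,0],[0,0,0],[0,0,0]],"angular":[[0,0,0],[0,0,0],[0,0,0],[0,0,0],[0,0,0]]}' 1; python3 -c "
from h import *
st()
crop('scene','s10',180,170,180,130,4)
"
```

```text
time: 18.35
tool_pos: [419.2, 81.9, 4.5]
tcp_rot: [-3.141, 0.0, -1.58]
contact_force: [-0.2, 0.6, 1.4]
grip_width: 50.1
time: 18.85
tool_pos: [419.8, 82.0, 5.3]
tcp_rot: [-3.139, 0.0, -1.58]
contact_force: [-0.2, 0.2, -0.4]
grip_width: 25.1
18.85 [419.8  82.    5.3] [-3.139  0.    -1.58 ] [-0.2  0.2 -0.4] 25.1 [0.01 0.51 2.04 0.   0.59 1.59]
```

View pics/s10.png

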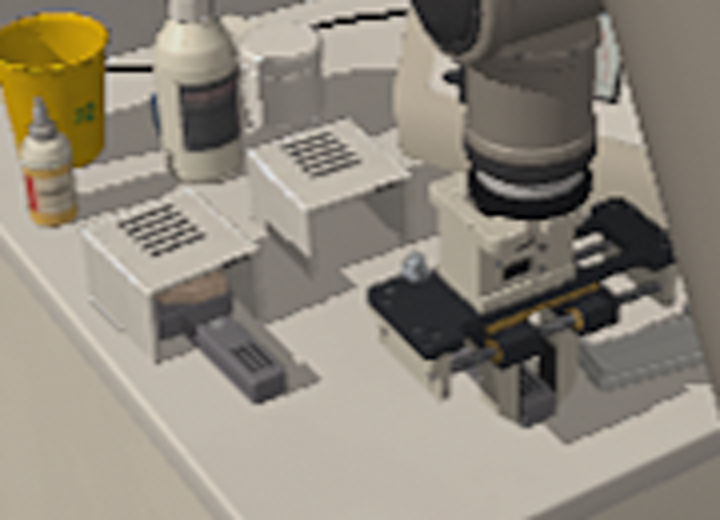

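The tongue is gripped (25.1 mm). Slide toward the box.

```bash
python3 -m jog '{"xyz":[[0.2,0,0],[0.5,0,0],[0.5,0,0],[0.5,0,0],[0.3,0,0],[0,0,0]],"angular":[[0,0,0],[0,0,0],[0,0,0],[0,0,0],[0,0,0],[0,0,0]]}' ; python3 -c "
from h import *
st();need([470,82.5,5],-1.582)
crop('top','t11',190,130,150,140,4)
crop('scene','s11',180,170,180,130,4)
"
```

```text
time: 19.5
tool_pos: [463.9, 81.9, 5.3]
tcp_rot: [-3.139, 0.0, -1.58]
contact_force: [0.7, 0.5, -0.6]
grip_width: 25.7
19.5 [463.9  81.9   5.3] [-3.139  0.    -1.58 ] [ 0.7  0.5 -0.6] 25.7 [0.01 0.56 1.92 0.   0.66 1.59]
shift/20 [ 0.31  0.03 -0.01] turn/6deg [-0.    0.03 -0.02]
```

View pics/s11.png

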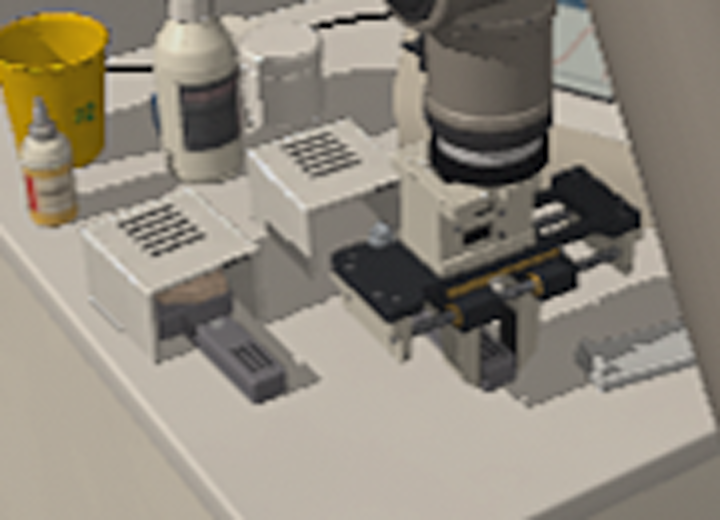

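View pics/t11.png

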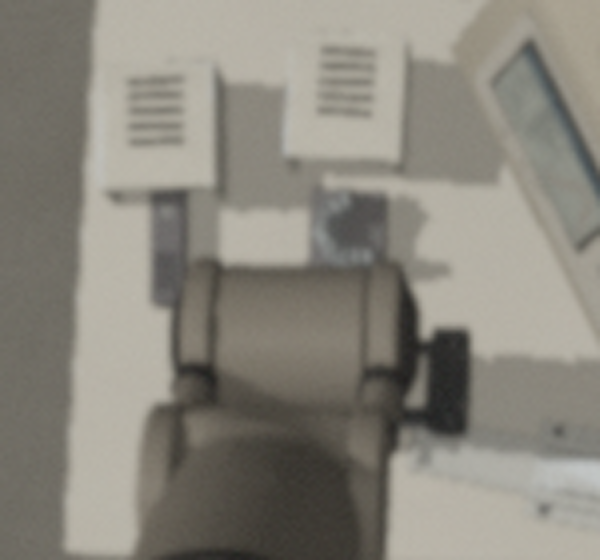

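```bash
python3 -c "
from h import *
b=lambda x,y:(190+x/4,130+y/4)
print(onz('top',b(312,190),20),onz('top',b(387,192),20),onz('top',b(311,262),20))"
```

```text
[607.3 106.1  20. ] [607.4  51.5  20. ] [554.3 104.5  20. ]
```

The head's centre is within ~2 mm of the box axis, with ~100 mm still to go. Continue in.

```bash
python3 -m jog '{"xyz":[[0.3,0.07,0],[0.5,0,0],[0.5,0,0],[0.5,0,0],[0.3,0,0],[0,0,0]],"angular":[[0,0,0],[0,0,0],[0,0,0],[0,0,0],[0,0,0],[0,0,0]]}' ; python3 -c "
from h import *
st();need([564,83.3,5],-1.585)
"
```

```text
time: 20.2
tool_pos: [504.0, 83.4, 5.4]
tcp_rot: [3.137, -0.0, -1.579]
contact_force: [-0.2, 0.5, 0.6]
grip_width: 25.5
20.2 [504.   83.4   5.4] [ 3.137 -0.    -1.579] [-0.2  0.5  0.6] 25.5 [ 0.01  0.61  1.81 -0.    0.73  1.59]
shift/20 [ 3.   -0.01 -0.02] turn/6deg [ 0.   -0.04 -0.05]
```

```bash
python3 -m jog '{"xyz":[[0.3,0,0],[0.4,0,0],[0.4,0,0],[0.4,0,0],[0.3,0,0],[0.2,0,0],[0,0,0]],"angular":[[0,-0.03,-0.03],[0,0,0],[0,0,0],[0,0,0],[0,0,0],[0,0,0],[0,0,0]]}' ; python3 -c "
from h import *
st()
crop('top','t12',190,130,150,140,4)
"
```

```text
time: 20.9
tool_pos: [546.9, 83.4, 5.2]
tcp_rot: [3.139, -0.0, -1.583]
contact_force: [0.1, 0.7, 1.8]
grip_width: 25.5
20.9 [546.9  83.4   5.2] [ 3.139 -0.    -1.583] [0.1 0.7 1.8] 25.5 [ 0.01  0.66  1.69 -0.    0.8   1.6 ]
```

View pics/t12.png

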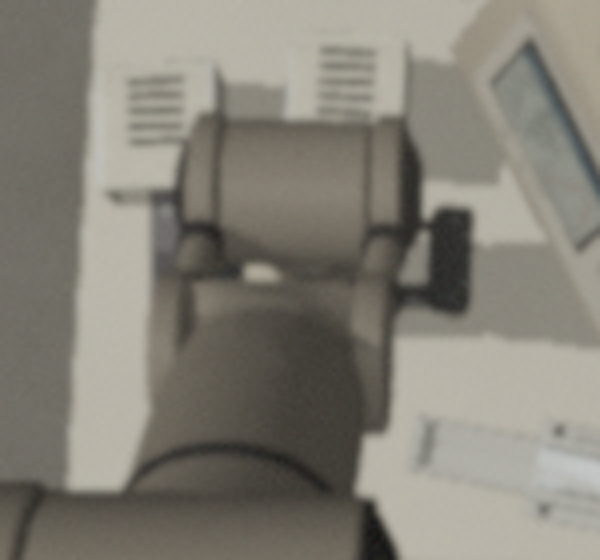

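```bash
python3 -m jog '{"xyz":[[0.2,0,0],[0.2,0,0],[0.2,0,0],[0,0,0]],"angular":[[0,0,0],[0,0,0],[0,0,0],[0,0,0]]}' ; python3 -c "
from h import *
st()
"
```

```text
time: 21.35
tool_pos: [558.7, 83.4, 5.3]
tcp_rot: [3.138, -0.0, -1.583]
contact_force: [0.9, -0.1, -0.1]
grip_width: 25.9
21.35 [558.7  83.4   5.3] [ 3.138 -0.    -1.583] [ 0.9 -0.1 -0.1] 25.9 [ 0.01  0.68  1.65 -0.    0.82  1.6 ]
```

```bash
python3 -m jog '{"xyz":[[0.15,0,0],[0.1,0,0],[0,0,0]],"angular":[[0,0,0],[0,0,0],[0,0,0]]}' ; python3 -m jog '{"xyz":[[0.1,0,0],[0,0,0]],"angular":[[0,0,0],[0,0,0]]}'
```

```text
time: 21.65
tool_pos: [563.3, 83.5, 5.2]
tcp_rot: [3.136, -0.0, -1.583]
contact_force: [-2.8, -0.3, 3.4]
grip_width: 25.8
time: 21.85
tool_pos: [563.2, 83.6, 5.3]
tcp_rot: [3.132, -0.0, -1.582]
contact_force: [0.3, 0.4, 1.1]
grip_width: 26.1
```

```bash
python3 -m jog '{"xyz":[[0.15,0,0]],"angular":[[0,0,0]]}' ; python3 -m jog '{"xyz":[[0.25,0,0]],"angular":[[0,0,0]]}'; python3 -m jog '{"xyz":[[0.25,0,0]],"angular":[[0,0,0]]}'
```

```text
time: 21.95
tool_pos: [563.4, 83.6, 5.1]
tcp_rot: [3.125, -0.0, -1.582]
contact_force: [-15.8, -0.9, 14.1]
grip_width: 25.8
time: 22.05
tool_pos: [563.6, 83.6, 4.9]
tcp_rot: [3.115, -0.001, -1.581]
contact_force: [-21.4, -1.3, 18.5]
grip_width: 25.8
time: 22.15
tool_pos: [563.7, 83.6, 4.7]
tcp_rot: [3.103, -0.002, -1.581]
contact_force: [-17.3, -1.9, 15.7]
grip_width: 26.0
```

Stopped firmly against the back wall (about 20 N) after ~144 mm of travel, as predicted. Take out the tilt, then release.

```bash
python3 -c "
from h import *
need([563.5,83.5,5.2],-1.582)"
```

```text
shift/20 [-0.01 -0.01  0.02] turn/6deg [ 0.01 -0.37 -0.01]
```

```bash
python3 -m jog '{"xyz":[[0,0,0],[0,0,0]],"angular":[[0,-0.35,0],[0,0,0]]}'; python3 -m jog '{"xyz":[[0,0,0],[0,0,0],[0,0,0],[0,0,0]],"angular":[[0,0,0],[0,0,0],[0,0,0],[0,0,0]]}' -0.1
```

```text
time: 22.35
tool_pos: [563.3, 83.8, 5.0]
tcp_rot: [3.14, -0.001, -1.58]
contact_force: [-0.7, 0.0, -1.8]
grip_width: 25.2
time: 22.75
tool_pos: [565.1, 83.6, 4.7]
tcp_rot: [3.142, -0.001, -1.581]
contact_force: [0.4, 0.3, 1.3]
grip_width: 49.6
```

```bash
python3 -m jog '{"xyz":[[0,0,0.3],[0,0,0.8],[0,0,1],[0,0,1],[0,0,1],[-0.5,0,1],[-1,0,1],[-1,0,0.5],[-1,0,0],[-1,0,0]],"angular":[[0,0,0],[0,0,0],[0,0,0],[0,0,0],[0,0,0],[0,0,0],[0,0,0],[0,0,0],[0,0,0],[0,0,0]]}';python3 -m jog '{"xyz":[[-1,0,0],[-1,0,0],[-1,0,0],[-0.5,0,0],[0,0,0]],"angular":[[0,0,0],[0,0,0],[0,0,0],[0,0,0],[0,0,0]]}'; python3 -c "
from h import *
st()
crop('top','t13',190,130,190,140,4)
crop('scene','s13',180,170,180,130,4)
"
```

```text
time: 23.75
tool_pos: [474.9, 83.2, 144.9]
tcp_rot: [-3.137, -0.001, -1.582]
contact_force: [-1.1, -0.9, -0.3]
grip_width: 50.7
time: 24.25
tool_pos: [400.9, 83.2, 147.6]
tcp_rot: [-3.134, -0.001, -1.581]
contact_force: [0.1, 0.1, -0.2]
grip_width: 50.5
24.25 [400.9  83.2 147.6] [-3.134e+00 -1.000e-03 -1.581e+00] [ 0.1  0.1 -0.2] 50.5 [ 0.02  0.22  1.94 -0.    0.97  1.6 ]
```

View pics/s13.png

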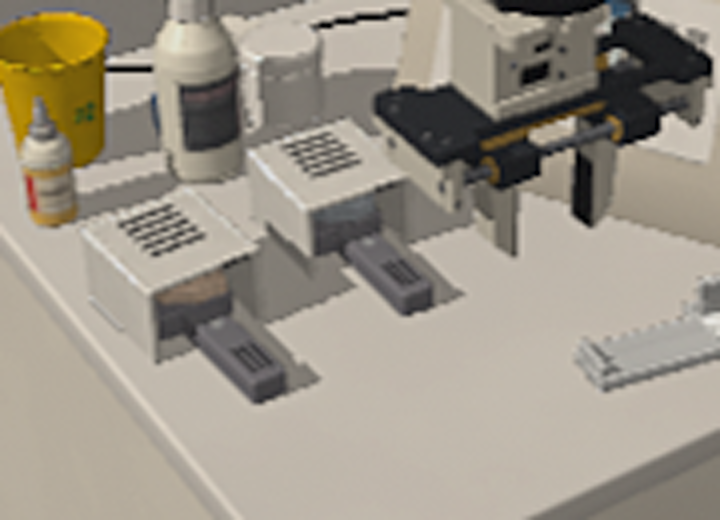

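View pics/t13.png

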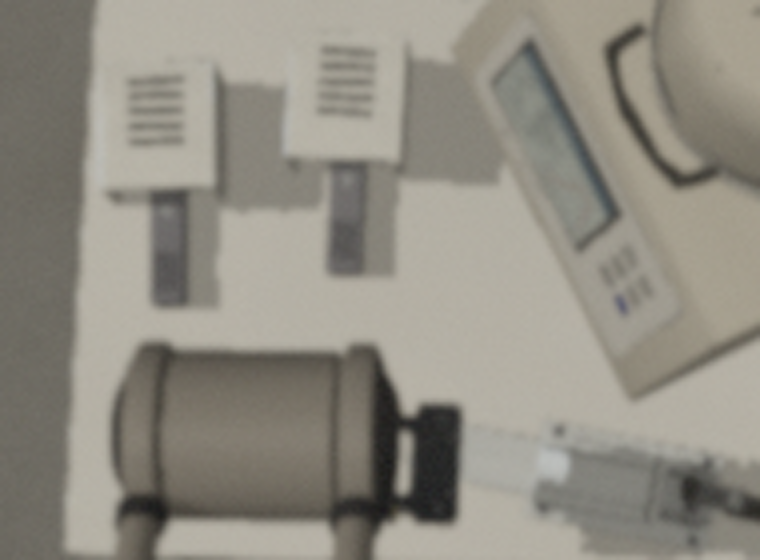

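```bash
python3 -c "
from h import *
b=lambda x,y:(190+x/4,130+y/4)
print('new end',onz('top',b(329,273),20),onz('top',b(364,273),20),'box front',onz('top',b(283,157),59),onz('top',b(403,163),59))
print('old end',onz('top',b(152,305),20),onz('top',b(187,305),20),'box front',onz('top',b(105,190),59),onz('top',b(217,188),59))
crop('top','t14',330,195,130,84,5)"
```

```text
new end [546.6  91.1  20. ] [547.4  65.8  20. ] box front [623.  123.7  59. ] [621.1  38.4  59. ]
old end [519.6 218.   20. ] [520.3 192.7  20. ] box front [595.5 248.8  59. ] [599.2 169.4  59. ]
```

View pics/t14.png

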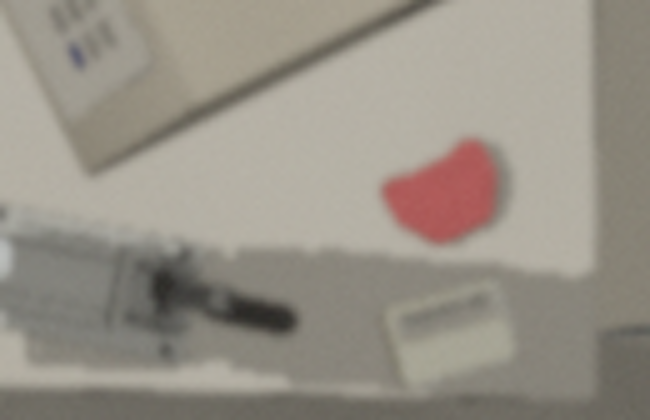

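The tongue sticks out 75 mm as specified. The other carrier's end is unchanged at 520 mm, the clamp is open and the wax plate and bur box lie as before. Handing in.

```bash
python3 -c "
from h import *
bot.close_job();st()"
```

```text
the job is handed in; nothing more can be done
the job is handed in; nothing more can be done
```

The carrier is fully home in the empty right-hand curing box, model end first, with the clamp left open. I handed the job in at about 24 s of the 70 s allowed.

**What I did:** I pushed the clamp past centre with closed fingers. Then I lifted the carrier straight up by its head (grip 55.5 mm) and laid it flat on the open bench. I regripped it by the tongue and slid it in until it stopped on the back wall, where I pushed with about 20 N. Then I released it and backed away.

**Last checks, from pictures taken after backing away:**
- **Carrier:** its tongue sticks out 75 mm (end at x ≈ 547, box front ≈ 622), as specified for fully home. It lies within about 3 mm of the box's centre line.
- **Clamp:** the handle is down on the far side, so the clamp is open.
- **Other carrier:** the end of its tongue is still at x ≈ 520, unchanged.
- **Small things:** the wax plate and bur box look unmoved by eye.
- **Robot:** it touches nothing and reads about 0 N.

**Disagreements:** the two cameras differed by 4–6 mm in absolute position, more than the stated calibration. I therefore measured the carrier relative to the box within each view, and the two views agreed on the travel needed (145 and 144 mm; it took about 144). During the final push the gripper tilted about 2°; I straightened it before letting go.

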